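# Unload the finished bearing block from the bench vise

### The job

Slide the vise's moving jaw wide open by its upright post, then lift the finished drilled block out of the vise. Stand it upright in the shallow wooden tray, setting it down before letting go, and leave the vise open.

Things in the scene. Friction and masses are not known exactly. Their poses are not given: they have to be found in the camera images.
- jaw (a joint): Opening of the grey vise's moving jaw in m: 0 = closed on the block (start), 0.05 = fully open at its stop. Slides against about 6 N of friction, stays where left, no spring. Vise fixed to the bench, 240 mm long, 100 mm wide; jaws 92 mm wide, their tops 46 mm above the bench, 24 mm above the bed the block stands on.
- jaw_post (a point): Point on the axis of the upright round steel post on the moving jaw: 18 mm thick, free from 38 to 90 mm above the bench; the point is 75 mm above the bench and moves with the jaw. Axes are the vise's: z up, y along the jaws; the jaw opens along this -x (roughly towards the robot). Closed, the post stands 90 mm from the block's centre along x. Carriage under it: 56 mm wide.
- part_center (a point): Centre (45 mm above the underside) of the finished aluminium block: 34 mm along its x (between the jaws), 44 along y, 90 tall (z up), 0.2 to 0.4 kg, two bores through it along x (25 and 13 mm). Starts upright between the jaws, parallel to them, up to 8 mm off their middle, top 112 mm above the bench. Blocks without bores elsewhere are raw blanks.
- tray_in (a point): Middle of the inner floor of the shallow brown wooden tray, empty, fixed to the bench: 160 x 160 mm outside, walls 6 mm thick and 26 mm high above the bench, floor about 6 mm above the bench; x and y run along its walls, z is up.
There are look-alikes about, which are no part of the job. Several things look just like the part that bears tray_in: the one meant starts farthest from the robot's base.

How it is judged:
By the outcome, as a careful person would: the job done as asked, in the order asked, and still so for the second after the job is handed in, with the robot touching nothing.
It also fails if it takes over 51 s, if anything falls off the work surface, if the arm or the gripper's body presses on something with over 40 N, if the wrist force passes 120 N, or if a joint passes its speed limit or range.

### The arm

A 6-joint arm with a two-finger parallel gripper is mounted at the origin on the work surface. World frame = base frame: x ahead of the robot, y to its left, z up, the work surface at z = 0. Lengths are in m, angles in degrees, forces in N, time in s.
With the tool pointing down it reaches from about 0.35 to 0.875 m from the base axis. Payload 4.2 kg.
Tool frame: the origin (TCP) lies on the centre line of the jaws, within the pads' length; the fingertips stand 19 mm ahead of it and the grasp point (between the pads) is the TCP; x points along the fingers, y is the direction in which the jaws open and shut, and the axes are right-handed (so a half turn about x gives the same grasp; the last joint's range is limited). The gripper opens to 87 mm and grips with 3 to 60 N. Pads are 19 mm wide; open, the fingers measure 117 mm over their backs; the gripper's body (75 mm by 190 mm) begins 51 mm behind the grasp point.
Start: joints at [80.535, 22.042, 0.453, 0, -68.411, -14.817], TCP at [0.257, 0.57, 0.212] pointing down, gripper open.
Joint ranges: [-179.83, 179.83], [-69.29, 118.12], [-61.27, 80.66], [-181.25, 117.63], [-171.15, -9.14], [-177.46, 177.46]. Speed limits (degrees/s): [159.86, 159.86, 180, 180, 180, 180].

### API

Orientations are given as a 3x3 rotation matrix whose columns are the frame's x, y, z axes.
In Python, from station import r, viewer, job, spotter gives the robot as it stands.
- The arm moves only by the tool play_rows, never from a script. Its argument "commands" is a list of rows, each an object of numbers: "fingers": the gripper command: -1 is fully open, 1 is shut, values between are in proportion; "tx", "ty", "tz": the shift along the tool's x, y, z normalised to -1 to 1, where 1 is 750 mm; "ax", "ay", "az": the turn, a rotation vector about the tool's x, y, z normalised to -1 to 1, where 1 is pi rad. In form: [{"fingers": .., "tx": .., "ty": .., "tz": .., "ax": .., "ay": .., "az": ..}, ...]. A call has 1 to 5 rows; each row is the pose to reach, as a shift and turn from the pose commanded when the call began, along the tool's axes at that moment, turning the shorter way round; what a row does not reach only later rows make up. A row lasts 1/12 s, in which the tool goes at most 41.7 mm and 7.16 degrees, less where a joint would pass 70% of its speed; a pose out of reach is approached as far as the arm can. A call with a number of a shift or a turn outside -1 to 1 is refused whole. A call with a gripper value outside its range is refused whole. The fingers move at their own pace and stop on an object; the grip force is fixed at half the most. Time passes only in rows, so rows that repeat a pose let the fingers close. It gives the time, the measured TCP pose, the force and the opening at its end, in the units of the state.
- r.sense(): the state, without advancing time (a new reading comes with each control period).
- viewer.capture(name): name is "side" or "top"; returns a dict with "image" (480x640x3 uint8, red, green, blue), "fx", "fy", "cx", "cy" (pixels), "R" (3x3) and "t" (3): a world point X has camera coordinates R X + t. Camera axes: x right, y down, z forward; pixel columns grow to the right and rows downward; lengths in m; the calibration is good to about 2 mm. A picture is of the moment at which its call begins. There is no depth.
- job.finish_job(): hands the job in, once; it reports no verdict.
Trained networks look in a picture, given as the dict that the camera call returned (one of the last four; its "shot" number tells which), for a name from the list of things; names that differ only in an ending like _2 or _b are one class to them, and where a whole thing is asked for, a point or a joint stands for the part that bears it (a point fixed in the world has none). Each returns a list of dicts, best first, with "score" (0 to 1); they miss things now and then, are a little off and sometimes report something else, mostly with a low value. They report only what shows in the picture. A call takes as long as a camera call. They do not tell look-alikes from the thing itself.
- spotter.find_in(name, picture): "uv" ([column, row] in pixels, amid what is visible of it).
- spotter.silhouettes(name, picture): "region" (480x640 bool, what is visible of it) and "uv" ([column, row] in pixels, amid what is visible of it).
The state is a dict: "time_s": time; "joints": joint angles; "joint_velocities": joint speeds; "effort": joint torques, N m; "tcp_pos": TCP position; "ee_rot": TCP orientation; "wrist_force": force on the tool from outside, world axes, zero at the start; "moment": the same for the moment, N m; "gripper_width": opening from 0.0 (shut) to 1.0 (fully open).
Only numpy, scipy, OpenCV 4.12 (cv2) and the standard library are available. Lean on these libraries where they do the work, as an engineer would, in place of code of your own. Each camera call takes 0.05 s, during which the arm holds its last target. There are 200 camera calls.

## Working session

There is one attempt and no reset: what is moved stays moved. The work goes in short steps, Python scripts to look and compute and a tool call to move; the robot and the scene stay as the last step left them, time stands still between calls to the robot, and variables do not carry over. Pictures are saved under pics/ and viewed, about 8 in all and at most 12, crops included, and the job is handed in when it is done.

Besides the shell and the picture viewer there is one more tool, called after ">>>" in YAML: its name, and indented under it one key for each argument. play_rows: Moves the arm, as the interface text tells. Its arguments: {"type":"object","properties":{"commands":{"type":"array"}},"required":["commands"]}

```bash
mkdir -p pics; ls
cat > h.py <<'E'
import numpy as np, cv2
from station import r, viewer, job, spotter
def save(p,n): cv2.imwrite('pics/'+n,cv2.cvtColor(p['image'],cv2.COLOR_RGB2BGR))
def proj(p,X):
    c=np.array(p['R'])@np.asarray(X,float)+np.array(p['t']); return np.array([p['fx']*c[0]/c[2]+p['cx'],p['fy']*c[1]/c[2]+p['cy']])
def ray(p,uv,z):
    R=np.array(p['R']);t=np.array(p['t']);o=-R.T@t
    d=R.T@np.array([(uv[0]-p['cx'])/p['fx'],(uv[1]-p['cy'])/p['fy'],1]); return o+d*(z-o[2])/d[2]
E
python3 - <<'E'
from h import *
for n in ('top','side'):
    p=viewer.capture(n); save(p,n+'0.png'); print(n,p['fx'],p['R'],p['t'])
    for k,z in(('jaw_post',.07),('part_center',.067),('tray_in',.013),('jaw',.04)):
        for d in spotter.find_in(k,p): print(k,d['uv'],round(d['score'],2),ray(p,d['uv'],z).round(3))
s=r.sense();print(s['time_s'],s['tcp_pos'],s['ee_rot'])
E
```

```text
pics
top 483.41165353931154 [[ 0.02467686 -0.99912505  0.03376668]
 [-0.98955399 -0.02921156 -0.14117218]
 [ 0.14203504 -0.02993026 -0.98940903]] [-0.08070691  0.43779503  0.88016509]
jaw_post [160.2, 177.3] 0.86 [0.533 0.227 0.07 ]
part_center [170.1, 148.1] 0.97 [0.59  0.214 0.067]
tray_in [372.2, 139.3] 0.92 [ 0.64  -0.167  0.013]
tray_in [460.5, 372.2] 0.91 [ 0.192 -0.338  0.013]
tray_in [161.4, 323.1] 0.75 [0.27  0.223 0.013]
tray_in [351.3, 272.1] 0.74 [ 0.374 -0.13   0.013]
jaw [160.1, 180.3] 0.65 [0.535 0.236 0.04 ]
side 484.08350662906 [[ 0.94612276 -0.32315287  0.02059015]
 [-0.1344691  -0.44995031 -0.88287189]
 [ 0.29456713  0.83253645 -0.4691623 ]] [-0.41795349  0.10924747  1.06768244]
jaw_post [331.0, 201.2] 0.82 [0.511 0.17  0.07 ]
part_center [355.7, 192.5] 0.62 [0.602 0.215 0.067]
tray_in [429.6, 281.2] 0.94 [ 0.621 -0.19   0.013]
tray_in [252.5, 371.2] 0.94 [ 0.188 -0.349  0.013]
tray_in [236.8, 224.6] 0.77 [0.257 0.215 0.013]
tray_in [318.4, 287.1] 0.59 [ 0.375 -0.139  0.013]
jaw [329.1, 205.0] 0.85 [0.52 0.21 0.04]
0.5 [0.25697048 0.56968785 0.21153579] [[-3.06700316e-05 -4.11167307e-01 -9.11559897e-01]
 [-3.26460944e-05 -9.11559896e-01  4.11167308e-01]
 [-9.99999999e-01  4.23693848e-05  1.45345641e-05]]
```

View pics/top0.png

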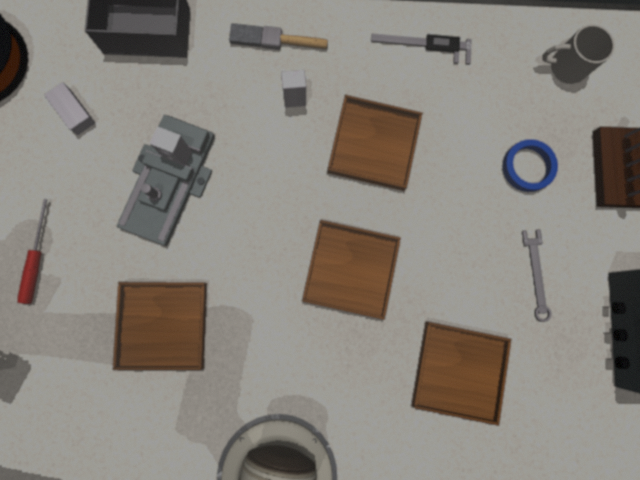

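View pics/side0.png

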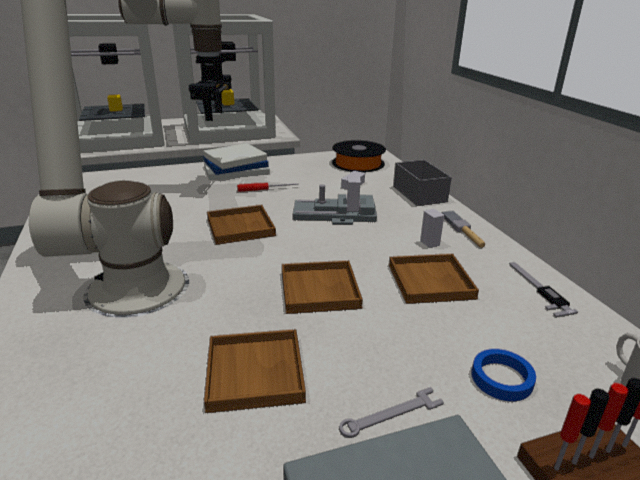

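The trays in the top view are at (372,139), (351,272), (161,323) and (460,372). The one at (372,139), about 0.66 m out, is the farthest from the base; the others are at about 0.35–0.40 m. The block in the vise is at (170,148). The blocks at (70,108) and (293,88) are outside the vise, so they should be raw blanks. I'll confirm with a crop and measure.

Run:
```python
from h import *
P={n:viewer.capture(n) for n in('top','side')}
a=P['top']['image'][100:260,90:250];b=P['side']['image'][160:250,270:400]
a=cv2.resize(a,(480,480),interpolation=cv2.INTER_CUBIC); b=cv2.resize(b,(320*2-320,222),interpolation=cv2.INTER_CUBIC)
c=cv2.resize(P['top']['image'][80:200,310:430],(320,258),interpolation=cv2.INTER_CUBIC)
im=np.hstack([a,np.vstack([b,c])]);cv2.imwrite('pics/crop1.png',im[:,:,::-1])
for n,p in P.items():
    for k in('jaw','part_center','tray_in'):
        for d in spotter.silhouettes(k,p)[:1]:
            m=d['region'].astype(np.uint8);c,_=cv2.findContours(m,0,2);c=max(c,key=cv2.contourArea)
            print(n,k,d['score'],d['uv'],m.sum(),cv2.approxPolyDP(c,2.5,True)[:,0].tolist())
```

```text
top jaw 0.82 [159.1, 180.6] 1858 [[146, 151], [142, 162], [150, 169], [138, 200], [165, 209], [180, 178], [187, 180], [193, 170]]
top part_center 0.67 [173.4, 147.0] 964 [[157, 127], [150, 144], [161, 155], [186, 163], [191, 151], [181, 136]]
top tray_in 0.85 [352.6, 270.7] 7152 [[320, 219], [302, 300], [383, 319], [400, 237]]
side jaw 0.72 [330.2, 202.9] 569 [[319, 184], [314, 207], [345, 212], [346, 195], [326, 198], [325, 185]]
side part_center 0.86 [356.3, 193.3] 404 [[350, 176], [347, 208], [357, 210], [359, 178]]
side tray_in 0.95 [236.1, 226.7] 2055 [[275, 228], [260, 204], [207, 212], [207, 221], [216, 243], [270, 236]]
```

View pics/crop1.png

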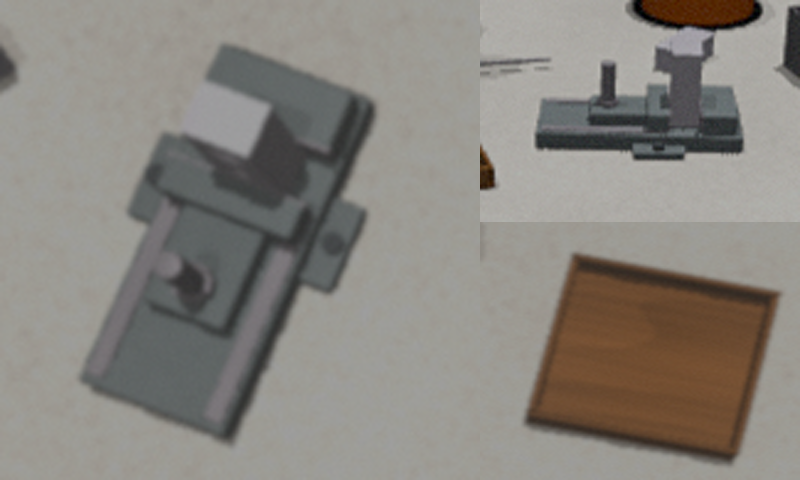

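Run:
```python
from h import *
p=viewer.capture('top');q=viewer.capture('side')
def T(x,y,z): return ray(p,(90+x/3,100+y/3),z)
def ang(a,b): d=b-a;return np.degrees(np.arctan2(d[1],d[0])).round(1),np.linalg.norm(d[:2]).round(4)
print('top face',[T(x,y,.112).round(3).tolist() for x,y in((200,80),(272,100),(260,152),(185,133))])
c=[T(x,y,.112) for x,y in((200,80),(272,100),(260,152),(185,133))]
print('ctr',np.mean(c,0), ang(c[3],c[0]),ang(c[2],c[1]),ang(c[1],c[0]),ang(c[2],c[3]))
print('post top',T(168,266,.09),'base',T(198,286,.038))
print('vise',ang(T(232,440,.02),T(372,100,.02)),ang(T(232,440,.02),T(85,378,.02)))
print('jaw front edge',ang(T(300,245,.046),T(160,178,.046)))
# tray corners (crop at 480,222; scale 320/120, 258/120)
t=[ray(p,(310+(x-480)*120/320,80+(y-222)*120/258),.026) for x,y in((573,256),(778,293),(735,460),(528,423))]
print('tray',np.mean(t,0),[ang(t[i],t[(i+1)%4]) for i in range(4)])
for d in spotter.silhouettes('tray_in',p):
    if d['uv'][1]<200:
        m=d['region'].astype(np.uint8);cc,_=cv2.findContours(m,0,2);b=cv2.boxPoints(cv2.minAreaRect(max(cc,key=cv2.contourArea)));w=[ray(p,x,.02) for x in b];print(np.mean(w,0),[ang(w[i],w[(i+1)%4]) for i in range(4)])
# side checks: crop 270+(x-480)*130/320, 160+y*90/222
S=lambda x,y,z: ray(q,(270+(x-480)*130/320,160+y*90/222),z)
print('side post top',S(608,64,.09),'block top',S(685,44,.112), 'base',S(606,100,.038))
```

```text
top face [[0.613, 0.227, 0.112], [0.603, 0.184, 0.112], [0.571, 0.189, 0.112], [0.581, 0.233, 0.112]]
ctr [0.59200297 0.20819428 0.112     ] (np.float64(-11.0), np.float64(0.0331)) (np.float64(-8.7), np.float64(0.0321)) (np.float64(76.0), np.float64(0.0439)) (np.float64(77.3), np.float64(0.0451))
post top [0.50646747 0.24424781 0.09      ] base [0.5063595  0.24232555 0.038     ]
vise (np.float64(-18.4), np.float64(0.2378)) (np.float64(68.8), np.float64(0.1013))
jaw front edge (np.float64(65.9), np.float64(0.0981))
tray [ 0.62803362 -0.17145122  0.026     ] [(np.float64(-101.0), np.float64(0.1566)), (np.float64(168.5), np.float64(0.1624)), (np.float64(79.1), np.float64(0.1541)), (np.float64(-10.6), np.float64(0.1627))]
[ 0.63191465 -0.17196993  0.02      ] [(np.float64(-11.4), np.float64(0.1682)), (np.float64(-101.6), np.float64(0.1642)), (np.float64(167.2), np.float64(0.1683)), (np.float64(78.4), np.float64(0.16))]
side post top [0.50620398 0.23527574 0.09      ] block top [0.59316645 0.21720102 0.112     ] base [0.50975501 0.25082052 0.038     ]
```

```bash
cat >> h.py <<'E'
from scipy.spatial.transform import Rotation as Ro
def go(pos,yaw=70):
    "tool-axes numbers towards pos, tool down, tool y along yaw (or opposite)"
    s=r.sense();R=np.array(s['ee_rot']);sh=R.T@(np.array(pos)-s['tcp_pos'])/.75
    best=None
    for w in(yaw,yaw+180):
        y=np.array([np.cos(np.radians(w)),np.sin(np.radians(w)),0]);x=np.array([0,0,-1.])
        v=Ro.from_matrix(R.T@np.column_stack([x,y,np.cross(x,y)])).as_rotvec()/np.pi
        if best is None or np.linalg.norm(v)<np.linalg.norm(best):best=v
    print('t',sh.round(4),'a',best.round(4),'F',np.round(s['wrist_force'],1),'w',s['gripper_width'],'t',s['time_s'],'tcp',np.round(s['tcp_pos'],4))
E
python3 -c "
from h import *
go((.507,.243,.2));go((.507,.243,.075))"
```

```text
t [ 0.0154  0.26   -0.483 ] a [-0.0238  0.     -0.    ] F [-0.1 -0.6 -0.2] w 0.9979628936853767 t 1.05 tcp [0.257  0.5697 0.2116]
t [ 0.1821  0.26   -0.483 ] a [-0.0238  0.     -0.    ] F [-0.1 -0.6 -0.2] w 0.9979628936853767 t 1.05 tcp [0.257  0.5697 0.2116]
```

>>> play_rows:
  commands:
    - {"fingers":-1,"tx":0.003,"ty":0.026,"tz":-0.048,"ax":-0.0238,"ay":0,"az":0}
    - {"fingers":-1,"tx":0.006,"ty":0.052,"tz":-0.097,"ax":-0.0238,"ay":0,"az":0}
    - {"fingers":-1,"tx":0.009,"ty":0.078,"tz":-0.145,"ax":-0.0238,"ay":0,"az":0}
    - {"fingers":-1,"tx":0.012,"ty":0.104,"tz":-0.193,"ax":-0.0238,"ay":0,"az":0}
    - {"fingers":-1,"tx":0.015,"ty":0.13,"tz":-0.241,"ax":-0.0238,"ay":0,"az":0}

```text
time_s: 1.47
tcp_pos: [0.3824, 0.405, 0.2005]
ee_rot: [[0.0, -0.341, -0.94], [0.0, -0.94, 0.341], [-1.0, -0.0, -0.0]]
wrist_force: [0.6, 0.5, -0.8]
gripper_width: 0.995
```

```bash
python3 -c "
from h import *
go((.507,.243,.2))"
```

```text
t [ 0.0006  0.1463 -0.2299] a [ 0.0003 -0.0001  0.0001] F [ 0.6  0.5 -0.8] w 0.995126317078715 t 1.4667 tcp [0.3824 0.405  0.2005]
```

>>> play_rows:
  commands:
    - {"fingers":-1,"tx":0,"ty":0.03,"tz":-0.046,"ax":0,"ay":0,"az":0}
    - {"fingers":-1,"tx":0,"ty":0.06,"tz":-0.092,"ax":0,"ay":0,"az":0}
    - {"fingers":-1,"tx":0,"ty":0.09,"tz":-0.138,"ax":0,"ay":0,"az":0}
    - {"fingers":-1,"tx":0,"ty":0.12,"tz":-0.184,"ax":0,"ay":0,"az":0}
    - {"fingers":-1,"tx":0,"ty":0.146,"tz":-0.23,"ax":0,"ay":0,"az":0}

```text
time_s: 1.88
tcp_pos: [0.507, 0.2426, 0.2007]
ee_rot: [[0.0, -0.342, -0.94], [0.0, -0.94, 0.342], [-1.0, -0.0, -0.0]]
wrist_force: [0.6, 0.5, -0.3]
gripper_width: 0.997
```

>>> play_rows:
  commands:
    - {"fingers":-1,"tx":0.04,"ty":0,"tz":0,"ax":0,"ay":0,"az":0}
    - {"fingers":-1,"tx":0.07,"ty":0,"tz":0,"ax":0,"ay":0,"az":0}
    - {"fingers":-1,"tx":0.08,"ty":0,"tz":0,"ax":0,"ay":0,"az":0}
    - {"fingers":-1,"tx":0.08,"ty":0,"tz":0,"ax":0,"ay":0,"az":0}

```text
time_s: 2.22
tcp_pos: [0.5052, 0.2435, 0.1382]
ee_rot: [[-0.004, -0.342, -0.94], [-0.003, -0.94, 0.342], [-1.0, 0.004, 0.003]]
wrist_force: [-0.1, 0.2, 0.9]
gripper_width: 1.001
```

Run:
```python
from h import *
go((.507,.243,.075))
p=viewer.capture('top');q=viewer.capture('side')
a=cv2.resize(p['image'][100:260,90:250],(400,480),interpolation=cv2.INTER_CUBIC); b=cv2.resize(q['image'][120:250,270:400],(400,480),interpolation=cv2.INTER_CUBIC)
cv2.imwrite('pics/crop2.png',np.hstack([a,b])[:,:,::-1])
```

```text
t [ 0.0843 -0.0005 -0.0027] a [-0.0001  0.0008 -0.0014] F [-0.1  0.2  0.9] w 1.00053329879098 t 2.2167 tcp [0.5052 0.2435 0.1382]
```

View pics/crop2.png

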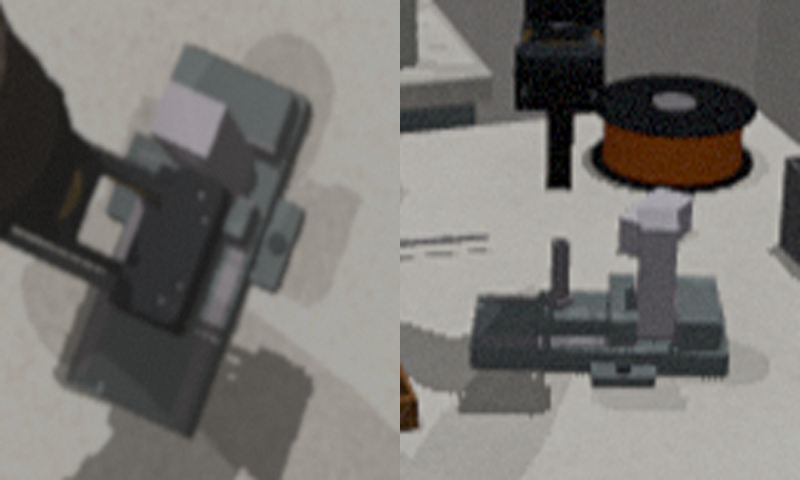

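The crop shows the fingers directly above the post, at about (560,180) against the post at (560,240) in the side crop. The gripper is in line with the vise and clears the block. Next: descend and grip.

>>> play_rows:
  commands:
    - {"fingers":-1,"tx":0.03,"ty":0,"tz":-0.002,"ax":0,"ay":0,"az":0}
    - {"fingers":-1,"tx":0.06,"ty":0,"tz":-0.002,"ax":0,"ay":0,"az":0}
    - {"fingers":-1,"tx":0.08,"ty":0,"tz":-0.002,"ax":0,"ay":0,"az":0}
    - {"fingers":-1,"tx":0.086,"ty":0,"tz":-0.002,"ax":0,"ay":0,"az":0}
    - {"fingers":0,"tx":0.086,"ty":0,"tz":-0.002,"ax":0,"ay":0,"az":0}

```text
time_s: 2.73
tcp_pos: [0.5078, 0.2448, 0.0761]
ee_rot: [[0.0, -0.341, -0.94], [-0.0, -0.94, 0.341], [-1.0, 0.0, -0.0]]
wrist_force: [-0.1, -0.0, 0.2]
gripper_width: 0.977
```

>>> play_rows:
  commands:
    - {"fingers":0.4,"tx":0,"ty":0,"tz":0,"ax":0,"ay":0,"az":0}
    - {"fingers":1,"tx":0,"ty":0,"tz":0,"ax":0,"ay":0,"az":0}
    - {"fingers":1,"tx":0,"ty":0,"tz":0,"ax":0,"ay":0,"az":0}
    - {"fingers":1,"tx":0,"ty":0,"tz":0,"ax":0,"ay":0,"az":0}
    - {"fingers":1,"tx":0,"ty":0,"tz":0,"ax":0,"ay":0,"az":0}

```text
time_s: 3.15
tcp_pos: [0.508, 0.2443, 0.0765]
ee_rot: [[0.001, -0.342, -0.94], [0.001, -0.94, 0.342], [-1.0, -0.001, -0.001]]
wrist_force: [-0.0, -0.9, -0.5]
gripper_width: 0.632
```

>>> play_rows:
  commands:
    - {"fingers":1,"tx":0,"ty":0,"tz":0,"ax":0,"ay":0,"az":0}
    - {"fingers":1,"tx":0,"ty":0,"tz":0,"ax":0,"ay":0,"az":0}
    - {"fingers":1,"tx":0,"ty":0,"tz":0,"ax":0,"ay":0,"az":0}
    - {"fingers":1,"tx":0,"ty":0,"tz":0,"ax":0,"ay":0,"az":0}

```text
time_s: 3.48
tcp_pos: [0.5077, 0.2441, 0.0758]
ee_rot: [[-0.0, -0.342, -0.94], [-0.0, -0.94, 0.342], [-1.0, 0.0, 0.0]]
wrist_force: [0.5, 0.2, -0.1]
gripper_width: 0.323
```

>>> play_rows:
  commands:
    - {"fingers":1,"tx":0,"ty":0,"tz":0,"ax":0,"ay":0,"az":0}
    - {"fingers":1,"tx":0,"ty":0,"tz":0,"ax":0,"ay":0,"az":0}
    - {"fingers":1,"tx":0,"ty":0,"tz":0,"ax":0,"ay":0,"az":0}
    - {"fingers":1,"tx":0,"ty":0,"tz":0,"ax":0,"ay":0,"az":0}

```text
time_s: 3.82
tcp_pos: [0.509, 0.2469, 0.0759]
ee_rot: [[0.004, -0.342, -0.94], [0.005, -0.94, 0.342], [-1.0, -0.006, -0.002]]
wrist_force: [0.2, 5.8, -2.7]
gripper_width: 0.175
```

```bash
python3 -c "
from h import *
go((.5077,.2441,.0758))"
```

```text
t [0.0001 0.0041 0.0003] a [ 0.0002 -0.0005  0.0019] F [ 0.2  5.8 -2.7] w 0.1748546525521549 t 3.8167 tcp [0.509  0.2469 0.0759]
```

>>> play_rows:
  commands:
    - {"fingers":1,"tx":0,"ty":-0.004,"tz":0.005,"ax":0,"ay":0,"az":0}
    - {"fingers":1,"tx":0,"ty":-0.004,"tz":0.01,"ax":0,"ay":0,"az":0}
    - {"fingers":1,"tx":0,"ty":-0.004,"tz":0.017,"ax":0,"ay":0,"az":0}
    - {"fingers":1,"tx":0,"ty":-0.004,"tz":0.024,"ax":0,"ay":0,"az":0}
    - {"fingers":1,"tx":0,"ty":-0.004,"tz":0.03,"ax":0,"ay":0,"az":0}

```text
time_s: 4.23
tcp_pos: [0.4888, 0.2542, 0.0759]
ee_rot: [[0.002, -0.342, -0.94], [-0.001, -0.94, 0.342], [-1.0, -0.0, -0.002]]
wrist_force: [6.0, -3.2, -3.1]
gripper_width: 0.178
```

```bash
python3 -c "
from h import *
go((.509,.2469,.0758))"
```

```text
t [ 0.0002 -0.0001 -0.0287] a [ 0.0002 -0.0007  0.    ] F [ 6.  -3.2 -3.1] w 0.17837027533648422 t 4.2333 tcp [0.4888 0.2542 0.0759]
```

>>> play_rows:
  commands:
    - {"fingers":1,"tx":0,"ty":0,"tz":0.008,"ax":0,"ay":0,"az":0}
    - {"fingers":1,"tx":0,"ty":0,"tz":0.016,"ax":0,"ay":0,"az":0}
    - {"fingers":1,"tx":0,"ty":0,"tz":0.024,"ax":0,"ay":0,"az":0}
    - {"fingers":1,"tx":0,"ty":0,"tz":0.03,"ax":0,"ay":0,"az":0}
    - {"fingers":1,"tx":0,"ty":0,"tz":0.034,"ax":0,"ay":0,"az":0}

```text
time_s: 4.65
tcp_pos: [0.4645, 0.2629, 0.0758]
ee_rot: [[0.002, -0.341, -0.94], [-0.001, -0.94, 0.341], [-1.0, 0.0, -0.002]]
wrist_force: [6.0, -3.4, -2.5]
gripper_width: 0.176
```

>>> play_rows:
  commands:
    - {"fingers":1,"tx":0,"ty":0,"tz":0.003,"ax":0,"ay":0,"az":0}
    - {"fingers":1,"tx":0,"ty":0,"tz":0.006,"ax":0,"ay":0,"az":0}
    - {"fingers":1,"tx":0,"ty":0,"tz":0.006,"ax":0,"ay":0,"az":0}

```text
time_s: 4.9
tcp_pos: [0.4615, 0.264, 0.0759]
ee_rot: [[0.004, -0.341, -0.94], [-0.001, -0.94, 0.341], [-1.0, 0.0, -0.004]]
wrist_force: [10.5, -4.6, -4.8]
gripper_width: 0.177
```

```bash
python3 -c "
from h import *
go((.509,.2469,.0758))"
```

```text
t [ 0.0004 -0.0002 -0.0672] a [ 0.0005 -0.0013 -0.    ] F [10.5 -4.6 -4.8] w 0.17701708239703595 t 4.9 tcp [0.4615 0.264  0.0759]
```

>>> play_rows:
  commands:
    - {"fingers":-1,"tx":0,"ty":0,"tz":0,"ax":0,"ay":0,"az":0}
    - {"fingers":-1,"tx":0,"ty":0,"tz":0,"ax":0,"ay":0,"az":0}
    - {"fingers":-1,"tx":0,"ty":0,"tz":0,"ax":0,"ay":0,"az":0}
    - {"fingers":-1,"tx":0,"ty":0,"tz":0,"ax":0,"ay":0,"az":0}
    - {"fingers":-1,"tx":0,"ty":0,"tz":0,"ax":0,"ay":0,"az":0}

```text
time_s: 5.32
tcp_pos: [0.4591, 0.265, 0.0758]
ee_rot: [[-0.0, -0.342, -0.94], [-0.0, -0.94, 0.342], [-1.0, 0.0, 0.0]]
wrist_force: [-0.3, -0.4, 0.4]
gripper_width: 0.469
```

>>> play_rows:
  commands:
    - {"fingers":-1,"tx":-0.03,"ty":0,"tz":0,"ax":0,"ay":0,"az":0}
    - {"fingers":-1,"tx":-0.07,"ty":0,"tz":0,"ax":0,"ay":0,"az":0}
    - {"fingers":-1,"tx":-0.12,"ty":0,"tz":0,"ax":0,"ay":0,"az":0}
    - {"fingers":-1,"tx":-0.15,"ty":0,"tz":0,"ax":0,"ay":0,"az":0}
    - {"fingers":-1,"tx":-0.15,"ty":0,"tz":0,"ax":0,"ay":0,"az":0}

```text
time_s: 5.73
tcp_pos: [0.462, 0.2672, 0.1944]
ee_rot: [[0.009, -0.341, -0.94], [0.007, -0.94, 0.341], [-1.0, -0.01, -0.006]]
wrist_force: [0.2, 0.1, 0.1]
gripper_width: 0.85
```

Run:
```python
from h import *
go((.593,.212,.19))
p=viewer.capture('top');q=viewer.capture('side')
for n,p_ in(('t',p),('s',q)):
  for d in spotter.find_in('jaw_post',p_)[:2]:print(n,'post',d['uv'],d['score'],ray(p_,d['uv'],.065))
  for d in spotter.silhouettes('part_center',p_)[:2]:
    c,_=cv2.findContours(d['region'].astype(np.uint8),0,2);c=max(c,key=cv2.contourArea)
    print(n,d['score'],cv2.approxPolyDP(c,2,True)[:,0].tolist())
a=cv2.resize(p['image'][100:260,90:250],(480,480),interpolation=cv2.INTER_CUBIC); b=cv2.resize(q['image'][140:230,290:390],(320,288),interpolation=cv2.INTER_CUBIC)
b=np.vstack([b,np.zeros((192,320,3),np.uint8)])
cv2.imwrite('pics/crop3.png',np.hstack([a,b])[:,:,::-1])
```

```text
t [ 0.007   0.0097 -0.1892] a [ 0.0005 -0.002   0.0032] F [0.2 0.1 0.1] w 0.8500645112180297 t 5.7333 tcp [0.462  0.2672 0.1944]
t post [155.4, 202.9] 0.82 [0.48639992 0.23384779 0.065     ]
s post [312.8, 199.9] 0.64 [0.46906147 0.20324135 0.065     ]
s 0.65 [[350, 176], [347, 185], [347, 207], [355, 210], [358, 207], [358, 177]]
```

View pics/crop3.png

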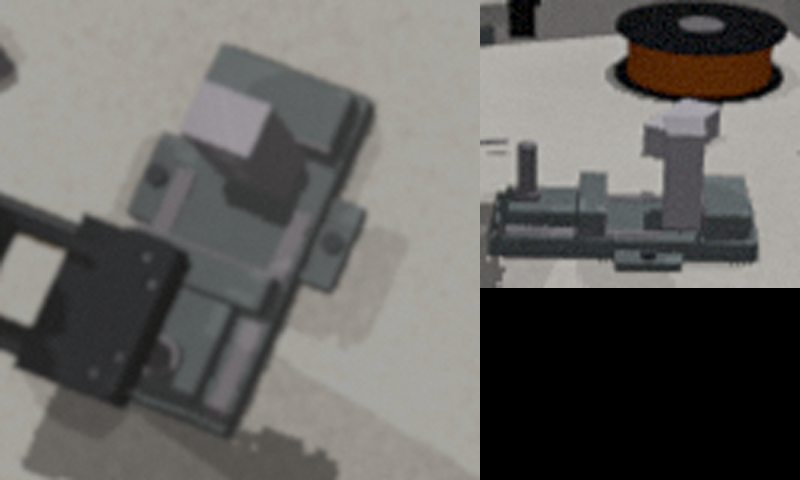

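The crop shows the jaw at its stop, with the post at (527,170) in the side crop and a clear gap in front of the block. The block still stands at (229,118). Next: go over the block.

>>> play_rows:
  commands:
    - {"fingers":-1,"tx":0,"ty":0.003,"tz":-0.045,"ax":0,"ay":0,"az":0}
    - {"fingers":-1,"tx":0,"ty":0.005,"tz":-0.09,"ax":0,"ay":0,"az":0}
    - {"fingers":-1,"tx":0,"ty":0.008,"tz":-0.135,"ax":0,"ay":0,"az":0}
    - {"fingers":-1,"tx":0,"ty":0.01,"tz":-0.175,"ax":0,"ay":0,"az":0}
    - {"fingers":-1,"tx":0,"ty":0.01,"tz":-0.188,"ax":0,"ay":0,"az":0}

```text
time_s: 6.45
tcp_pos: [0.5919, 0.2077, 0.1861]
ee_rot: [[-0.002, -0.345, -0.939], [-0.002, -0.939, 0.345], [-1.0, 0.002, 0.001]]
wrist_force: [-0.1, 0.3, 0.4]
gripper_width: 0.996
```

Run:
```python
from h import *
for i in range(1):
  go((.5925,.2105,.075))
q=viewer.capture('side')
X=ray(q,(353,209.5),.022);print(X, X+.022*np.array([.34,.94,0]))
b=cv2.resize(q['image'][110:230,290:410],(600,600),interpolation=cv2.INTER_CUBIC)
cv2.imwrite('pics/crop4.png',b[:,:,::-1])
```

```text
t [ 0.1482 -0.0042  0.0004] a [-0.0009  0.0003 -0.0008] F [-0.1  0.3  0.4] w 0.9963789455007948 t 6.45 tcp [0.5919 0.2077 0.1861]
[0.58951909 0.19889055 0.022     ] [0.59699909 0.21957055 0.022     ]
```

View pics/crop4.png

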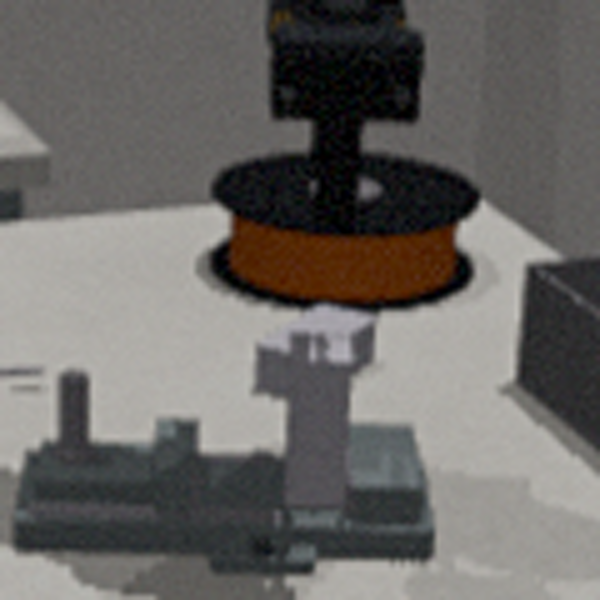

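The side crop shows the fingers in line with the block, which is at columns 288–352. The open jaw is at 178 and the post at 73. Next: descend.

>>> play_rows:
  commands:
    - {"fingers":-1,"tx":0.02,"ty":-0.005,"tz":-0.002,"ax":0,"ay":0,"az":0}
    - {"fingers":-1,"tx":0.05,"ty":-0.005,"tz":-0.002,"ax":0,"ay":0,"az":0}
    - {"fingers":-1,"tx":0.08,"ty":-0.005,"tz":-0.002,"ax":0,"ay":0,"az":0}
    - {"fingers":-1,"tx":0.11,"ty":-0.005,"tz":-0.002,"ax":0,"ay":0,"az":0}
    - {"fingers":-1,"tx":0.135,"ty":-0.005,"tz":-0.002,"ax":0,"ay":0,"az":0}

```text
time_s: 6.92
tcp_pos: [0.5902, 0.2124, 0.0845]
ee_rot: [[-0.003, -0.342, -0.94], [-0.002, -0.94, 0.342], [-1.0, 0.003, 0.003]]
wrist_force: [0.4, 0.4, 0.4]
gripper_width: 0.998
```

```bash
python3 -c "
from h import *
go((.594,.212,.075))"
```

```text
t [ 0.0127 -0.0012 -0.005 ] a [ 0.0001  0.0008 -0.0008] F [0.4 0.4 0.4] w 0.9976496371390159 t 6.9167 tcp [0.5902 0.2124 0.0845]
```

>>> play_rows:
  commands:
    - {"fingers":-0.26,"tx":0.012,"ty":0,"tz":-0.003,"ax":0,"ay":0,"az":0}
    - {"fingers":-0.26,"tx":0.012,"ty":0,"tz":-0.003,"ax":0,"ay":0,"az":0}
    - {"fingers":-0.26,"tx":0.012,"ty":0,"tz":-0.003,"ax":0,"ay":0,"az":0}
    - {"fingers":-0.26,"tx":0.012,"ty":0,"tz":-0.003,"ax":0,"ay":0,"az":0}
    - {"fingers":-0.26,"tx":0.012,"ty":0,"tz":-0.003,"ax":0,"ay":0,"az":0}

```text
time_s: 7.33
tcp_pos: [0.5949, 0.2124, 0.0796]
ee_rot: [[0.002, -0.342, -0.94], [0.001, -0.94, 0.342], [-1.0, -0.002, -0.002]]
wrist_force: [-0.4, 0.0, 1.0]
gripper_width: 0.709
```

>>> play_rows:
  commands:
    - {"fingers":-0.18,"tx":0,"ty":0,"tz":0,"ax":0,"ay":0,"az":0}
    - {"fingers":-0.18,"tx":0,"ty":0,"tz":0,"ax":0,"ay":0,"az":0}

```text
time_s: 7.5
tcp_pos: [0.5945, 0.2121, 0.0791]
ee_rot: [[0.001, -0.342, -0.94], [0.001, -0.94, 0.342], [-1.0, -0.001, -0.001]]
wrist_force: [-0.2, -0.4, 0.3]
gripper_width: 0.618
```

>>> play_rows:
  commands:
    - {"fingers":-0.1,"tx":0,"ty":0,"tz":0,"ax":0,"ay":0,"az":0}
    - {"fingers":-0.1,"tx":0,"ty":0,"tz":0,"ax":0,"ay":0,"az":0}

```text
time_s: 7.67
tcp_pos: [0.5942, 0.2119, 0.0784]
ee_rot: [[0.0, -0.342, -0.94], [0.0, -0.94, 0.342], [-1.0, -0.0, -0.0]]
wrist_force: [0.4, -0.1, 0.3]
gripper_width: 0.565
```

>>> play_rows:
  commands:
    - {"fingers":-0.04,"tx":0,"ty":0,"tz":0,"ax":0,"ay":0,"az":0}
    - {"fingers":-0.04,"tx":0,"ty":0,"tz":0,"ax":0,"ay":0,"az":0}

```text
time_s: 7.83
tcp_pos: [0.5942, 0.2118, 0.0781]
ee_rot: [[0.0, -0.342, -0.94], [0.0, -0.94, 0.342], [-1.0, -0.0, -0.0]]
wrist_force: [0.8, 0.2, -0.4]
gripper_width: 0.532
```

>>> play_rows:
  commands:
    - {"fingers":0.02,"tx":0,"ty":0,"tz":0,"ax":0,"ay":0,"az":0}
    - {"fingers":0.02,"tx":0,"ty":0,"tz":0,"ax":0,"ay":0,"az":0}

```text
time_s: 8.0
tcp_pos: [0.5943, 0.212, 0.0781]
ee_rot: [[0.0, -0.342, -0.94], [0.0, -0.94, 0.342], [-1.0, -0.0, -0.0]]
wrist_force: [0.4, 1.0, -0.0]
gripper_width: 0.505
```

>>> play_rows:
  commands:
    - {"fingers":0.1,"tx":0,"ty":0,"tz":0,"ax":0,"ay":0,"az":0}
    - {"fingers":0.3,"tx":0,"ty":0,"tz":0,"ax":0,"ay":0,"az":0}
    - {"fingers":1,"tx":0,"ty":0,"tz":0,"ax":0,"ay":0,"az":0}
    - {"fingers":1,"tx":0,"ty":0,"tz":0,"ax":0,"ay":0,"az":0}
    - {"fingers":1,"tx":0,"ty":0,"tz":0,"ax":0,"ay":0,"az":0}

```text
time_s: 8.42
tcp_pos: [0.5943, 0.212, 0.0781]
ee_rot: [[0.0, -0.342, -0.94], [0.0, -0.94, 0.342], [-1.0, -0.0, -0.0]]
wrist_force: [0.4, 1.2, 0.1]
gripper_width: 0.505
```

>>> play_rows:
  commands:
    - {"fingers":1,"tx":0,"ty":0,"tz":0,"ax":0,"ay":0,"az":0}
    - {"fingers":1,"tx":-0.008,"ty":0,"tz":0,"ax":0,"ay":0,"az":0}
    - {"fingers":1,"tx":-0.02,"ty":0,"tz":0,"ax":0,"ay":0,"az":0}
    - {"fingers":1,"tx":-0.035,"ty":0,"tz":0,"ax":0,"ay":0,"az":0}
    - {"fingers":1,"tx":-0.05,"ty":0,"tz":0,"ax":0,"ay":0,"az":0}

```text
time_s: 8.83
tcp_pos: [0.5941, 0.2117, 0.1166]
ee_rot: [[-0.0, -0.342, -0.94], [-0.0, -0.94, 0.342], [-1.0, 0.0, 0.0]]
wrist_force: [0.2, -1.3, -1.2]
gripper_width: 0.504
```

```bash
python3 -c "
from h import *
go((.594,.212,.19))"
```

```text
t [-0.0978 -0.0004  0.0003] a [ 0.      0.     -0.0001] F [ 0.2 -1.3 -1.2] w 0.5036905514686769 t 8.8333 tcp [0.5941 0.2117 0.1166]
```

>>> play_rows:
  commands:
    - {"fingers":1,"tx":-0.02,"ty":0,"tz":0,"ax":0,"ay":0,"az":0}
    - {"fingers":1,"tx":-0.045,"ty":0,"tz":0,"ax":0,"ay":0,"az":0}
    - {"fingers":1,"tx":-0.07,"ty":0,"tz":0,"ax":0,"ay":0,"az":0}
    - {"fingers":1,"tx":-0.09,"ty":0,"tz":0,"ax":0,"ay":0,"az":0}
    - {"fingers":1,"tx":-0.098,"ty":0,"tz":0,"ax":0,"ay":0,"az":0}

```text
time_s: 9.25
tcp_pos: [0.5955, 0.2124, 0.1934]
ee_rot: [[0.006, -0.342, -0.94], [0.003, -0.94, 0.342], [-1.0, -0.005, -0.004]]
wrist_force: [0.6, 0.1, -1.4]
gripper_width: 0.503
```

Run:
```python
from h import *
go((.629,-.172,.19),yaw=78.5)
q=viewer.capture('side');p=viewer.capture('top')
b=cv2.resize(q['image'][100:240,280:420],(400,400),interpolation=cv2.INTER_CUBIC)
a=cv2.resize(p['image'][60:260,60:260],(400,400),interpolation=cv2.INTER_CUBIC)
cv2.imwrite('pics/crop5.png',np.hstack([a,b])[:,:,::-1])
```

```text
t [ 0.0033  0.4664 -0.217 ] a [-0.0471 -0.0015  0.0013] F [ 0.6  0.1 -1.4] w 0.5031364902410952 t 9.25 tcp [0.5955 0.2124 0.1934]
```

View pics/crop5.png

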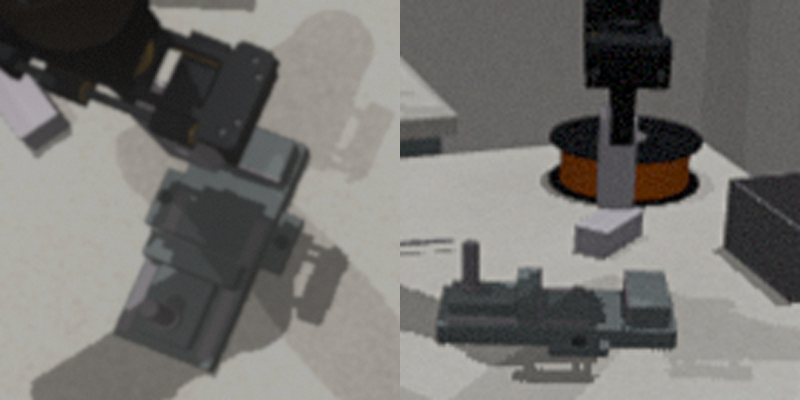

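The crop shows the block held upright in the gripper at (617,150), clear of the vise, which is still open. Next: carry it to the far tray.

>>> play_rows:
  commands:
    - {"fingers":1,"tx":0,"ty":0.02,"tz":-0.009,"ax":-0.01,"ay":0,"az":0}
    - {"fingers":1,"tx":0,"ty":0.05,"tz":-0.023,"ax":-0.02,"ay":0,"az":0}
    - {"fingers":1,"tx":0,"ty":0.09,"tz":-0.042,"ax":-0.03,"ay":0,"az":0}
    - {"fingers":1,"tx":0,"ty":0.13,"tz":-0.06,"ax":-0.04,"ay":0,"az":0}
    - {"fingers":1,"tx":0,"ty":0.17,"tz":-0.079,"ax":-0.047,"ay":0,"az":0}

```text
time_s: 9.77
tcp_pos: [0.6052, 0.0705, 0.1877]
ee_rot: [[-0.003, -0.198, -0.98], [-0.0, -0.98, 0.198], [-1.0, 0.001, 0.003]]
wrist_force: [0.9, 0.6, -2.1]
gripper_width: 0.505
```

```bash
python3 -c "
from h import *
go((.629,-.172,.19),yaw=78.5)"
```

```text
t [-0.003   0.3107 -0.0952] a [ 0.0005  0.0008 -0.0003] F [ 0.9  0.6 -2.1] w 0.504529099553471 t 9.7667 tcp [0.6052 0.0705 0.1877]
```

>>> play_rows:
  commands:
    - {"fingers":1,"tx":0,"ty":0.04,"tz":-0.012,"ax":0,"ay":0,"az":0}
    - {"fingers":1,"tx":0,"ty":0.08,"tz":-0.024,"ax":0,"ay":0,"az":0}
    - {"fingers":1,"tx":0,"ty":0.12,"tz":-0.036,"ax":0,"ay":0,"az":0}
    - {"fingers":1,"tx":0,"ty":0.16,"tz":-0.049,"ax":0,"ay":0,"az":0}
    - {"fingers":1,"tx":0,"ty":0.2,"tz":-0.061,"ax":0,"ay":0,"az":0}

```text
time_s: 10.18
tcp_pos: [0.6202, -0.0858, 0.1877]
ee_rot: [[-0.003, -0.2, -0.98], [0.0, -0.98, 0.2], [-1.0, 0.0, 0.003]]
wrist_force: [1.1, -0.2, -0.9]
gripper_width: 0.505
```

>>> play_rows:
  commands:
    - {"fingers":1,"tx":0,"ty":0.035,"tz":-0.011,"ax":0,"ay":0,"az":0}
    - {"fingers":1,"tx":0,"ty":0.07,"tz":-0.021,"ax":0,"ay":0,"az":0}
    - {"fingers":1,"tx":0,"ty":0.095,"tz":-0.029,"ax":0,"ay":0,"az":0}
    - {"fingers":1,"tx":0,"ty":0.11,"tz":-0.034,"ax":0,"ay":0,"az":0}
    - {"fingers":1,"tx":0,"ty":0.11,"tz":-0.034,"ax":0,"ay":0,"az":0}

```text
time_s: 10.6
tcp_pos: [0.6289, -0.1724, 0.1876]
ee_rot: [[-0.002, -0.203, -0.979], [0.0, -0.979, 0.203], [-1.0, 0.0, 0.002]]
wrist_force: [-0.2, 0.6, -2.4]
gripper_width: 0.506
```

```bash
python3 -c "
from h import *
go((.629,-.172,.075),yaw=78.5)"
```

```text
t [ 0.1501 -0.0006 -0.0004] a [-0.0012  0.0007 -0.0001] F [-0.2  0.6 -2.4] w 0.5063567006476085 t 10.6 tcp [ 0.6289 -0.1724  0.1876]
```

>>> play_rows:
  commands:
    - {"fingers":1,"tx":0.03,"ty":0,"tz":0,"ax":0,"ay":0,"az":0}
    - {"fingers":1,"tx":0.07,"ty":0,"tz":0,"ax":0,"ay":0,"az":0}
    - {"fingers":1,"tx":0.11,"ty":0,"tz":0,"ax":0,"ay":0,"az":0}
    - {"fingers":1,"tx":0.14,"ty":0,"tz":0,"ax":0,"ay":0,"az":0}
    - {"fingers":1,"tx":0.15,"ty":0,"tz":0,"ax":0,"ay":0,"az":0}

```text
time_s: 11.02
tcp_pos: [0.6261, -0.1687, 0.0715]
ee_rot: [[-0.009, -0.2, -0.98], [0.002, -0.98, 0.2], [-1.0, 0.0, 0.009]]
wrist_force: [-0.0, -0.2, -3.0]
gripper_width: 0.507
```

>>> play_rows:
  commands:
    - {"fingers":1,"tx":0.003,"ty":0,"tz":0,"ax":0,"ay":0,"az":0}
    - {"fingers":1,"tx":0.006,"ty":0,"tz":0,"ax":0,"ay":0,"az":0}
    - {"fingers":1,"tx":0.009,"ty":0,"tz":0,"ax":0,"ay":0,"az":0}
    - {"fingers":1,"tx":0.012,"ty":0,"tz":0,"ax":0,"ay":0,"az":0}
    - {"fingers":1,"tx":0.012,"ty":0,"tz":0,"ax":0,"ay":0,"az":0}

```text
time_s: 11.43
tcp_pos: [0.6301, -0.1702, 0.0685]
ee_rot: [[0.002, -0.2, -0.98], [0.0, -0.98, 0.2], [-1.0, -0.0, -0.002]]
wrist_force: [-0.3, -0.4, -2.0]
gripper_width: 0.499
```

>>> play_rows:
  commands:
    - {"fingers":1,"tx":0,"ty":0,"tz":0,"ax":0,"ay":0,"az":0}
    - {"fingers":1,"tx":0.001,"ty":0,"tz":0,"ax":0,"ay":0,"az":0}
    - {"fingers":1,"tx":0.002,"ty":0,"tz":0,"ax":0,"ay":0,"az":0}
    - {"fingers":1,"tx":0.002,"ty":0,"tz":0,"ax":0,"ay":0,"az":0}

```text
time_s: 11.77
tcp_pos: [0.6295, -0.1703, 0.0661]
ee_rot: [[0.0, -0.2, -0.98], [0.0, -0.98, 0.2], [-1.0, -0.0, -0.0]]
wrist_force: [0.4, 0.2, -1.3]
gripper_width: 0.504
```

>>> play_rows:
  commands:
    - {"fingers":1,"tx":0.001,"ty":0,"tz":0,"ax":0,"ay":0,"az":0}
    - {"fingers":1,"tx":0.002,"ty":0,"tz":0,"ax":0,"ay":0,"az":0}
    - {"fingers":1,"tx":0.003,"ty":0,"tz":0,"ax":0,"ay":0,"az":0}
    - {"fingers":1,"tx":0.003,"ty":0,"tz":0,"ax":0,"ay":0,"az":0}

```text
time_s: 12.1
tcp_pos: [0.6294, -0.1703, 0.0635]
ee_rot: [[-0.0, -0.2, -0.98], [0.0, -0.98, 0.2], [-1.0, 0.0, 0.0]]
wrist_force: [-0.6, 0.3, -1.7]
gripper_width: 0.506
```

>>> play_rows:
  commands:
    - {"fingers":1,"tx":0.001,"ty":0,"tz":0,"ax":0,"ay":0,"az":0}
    - {"fingers":1,"tx":0.002,"ty":0,"tz":0,"ax":0,"ay":0,"az":0}
    - {"fingers":1,"tx":0.002,"ty":0,"tz":0,"ax":0,"ay":0,"az":0}
    - {"fingers":1,"tx":0.002,"ty":0,"tz":0,"ax":0,"ay":0,"az":0}

```text
time_s: 12.43
tcp_pos: [0.6295, -0.1703, 0.0622]
ee_rot: [[-0.0, -0.2, -0.98], [-0.0, -0.98, 0.2], [-1.0, 0.0, 0.0]]
wrist_force: [0.1, 0.1, -2.1]
gripper_width: 0.505
```

>>> play_rows:
  commands:
    - {"fingers":1,"tx":0.001,"ty":0,"tz":0,"ax":0,"ay":0,"az":0}
    - {"fingers":1,"tx":0.002,"ty":0,"tz":0,"ax":0,"ay":0,"az":0}
    - {"fingers":1,"tx":0.002,"ty":0,"tz":0,"ax":0,"ay":0,"az":0}

```text
time_s: 12.68
tcp_pos: [0.6298, -0.1703, 0.0621]
ee_rot: [[0.001, -0.2, -0.98], [-0.0, -0.98, 0.2], [-1.0, 0.0, -0.001]]
wrist_force: [-2.4, 0.9, 5.5]
gripper_width: 0.505
```

>>> play_rows:
  commands:
    - {"fingers":1,"tx":0,"ty":0,"tz":0,"ax":0,"ay":0,"az":0}
    - {"fingers":1,"tx":0,"ty":0,"tz":0,"ax":0,"ay":0,"az":0}

```text
time_s: 12.85
tcp_pos: [0.6298, -0.1703, 0.062]
ee_rot: [[0.001, -0.2, -0.98], [-0.0, -0.98, 0.2], [-1.0, 0.0, -0.001]]
wrist_force: [-1.2, 1.0, 5.8]
gripper_width: 0.502
```

Contact came at TCP z = 0.062, as predicted, with about +7.5 N of floor support. The block is set down, so I'll release slowly and rise.

>>> play_rows:
  commands:
    - {"fingers":-0.1,"tx":-0.001,"ty":0,"tz":0,"ax":0,"ay":0,"az":0}
    - {"fingers":-0.3,"tx":-0.001,"ty":0,"tz":0,"ax":0,"ay":0,"az":0}
    - {"fingers":-1,"tx":-0.001,"ty":0,"tz":0,"ax":0,"ay":0,"az":0}
    - {"fingers":-1,"tx":-0.001,"ty":0,"tz":0,"ax":0,"ay":0,"az":0}
    - {"fingers":-1,"tx":-0.001,"ty":0,"tz":0,"ax":0,"ay":0,"az":0}

```text
time_s: 13.27
tcp_pos: [0.6295, -0.1703, 0.0612]
ee_rot: [[-0.0, -0.2, -0.98], [0.0, -0.98, 0.2], [-1.0, 0.0, 0.0]]
wrist_force: [-0.4, 0.2, -1.0]
gripper_width: 0.768
```

>>> play_rows:
  commands:
    - {"fingers":-1,"tx":0,"ty":0,"tz":0,"ax":0,"ay":0,"az":0}
    - {"fingers":-1,"tx":-0.01,"ty":0,"tz":0,"ax":0,"ay":0,"az":0}
    - {"fingers":-1,"tx":-0.035,"ty":0,"tz":0,"ax":0,"ay":0,"az":0}
    - {"fingers":-1,"tx":-0.07,"ty":0,"tz":0,"ax":0,"ay":0,"az":0}
    - {"fingers":-1,"tx":-0.11,"ty":0,"tz":0,"ax":0,"ay":0,"az":0}

```text
time_s: 13.68
tcp_pos: [0.6286, -0.1702, 0.144]
ee_rot: [[-0.003, -0.2, -0.98], [0.0, -0.98, 0.2], [-1.0, 0.0, 0.003]]
wrist_force: [1.3, -1.1, -0.8]
gripper_width: 0.997
```

>>> play_rows:
  commands:
    - {"fingers":-1,"tx":-0.04,"ty":0,"tz":0,"ax":0,"ay":0,"az":0}
    - {"fingers":-1,"tx":-0.08,"ty":0,"tz":0.03,"ax":0,"ay":0,"az":0}
    - {"fingers":-1,"tx":-0.08,"ty":0,"tz":0.08,"ax":0,"ay":0,"az":0}
    - {"fingers":-1,"tx":-0.08,"ty":0,"tz":0.12,"ax":0,"ay":0,"az":0}
    - {"fingers":-1,"tx":-0.08,"ty":0,"tz":0.16,"ax":0,"ay":0,"az":0}

```text
time_s: 14.1
tcp_pos: [0.5107, -0.1461, 0.2052]
ee_rot: [[0.002, -0.2, -0.98], [0.0, -0.98, 0.2], [-1.0, -0.001, -0.002]]
wrist_force: [-0.9, 0.3, 0.3]
gripper_width: 0.998
```

>>> play_rows:
  commands:
    - {"fingers":-1,"tx":0,"ty":0,"tz":0,"ax":0,"ay":0,"az":0}
    - {"fingers":-1,"tx":0,"ty":0,"tz":0,"ax":0,"ay":0,"az":0}

```text
time_s: 14.27
tcp_pos: [0.511, -0.1462, 0.2055]
ee_rot: [[0.002, -0.199, -0.98], [-0.0, -0.98, 0.199], [-1.0, -0.0, -0.002]]
wrist_force: [1.1, 0.3, 0.5]
gripper_width: 0.998
```

Run:
```python
from h import *
p=viewer.capture('top');q=viewer.capture('side')
a=cv2.resize(p['image'][60:260,90:440],(700,300),interpolation=cv2.INTER_AREA); b=cv2.resize(q['image'][140:320,280:490],(700,300),interpolation=cv2.INTER_CUBIC)
cv2.imwrite('pics/crop6.png',np.vstack([a,b])[:,:,::-1])
s=r.sense();print(s['wrist_force'],s['time_s'])
for d in spotter.find_in('jaw_post',p)[:1]:print(ray(p,d['uv'],.065))
```

```text
[-0.14779763  0.07707236  0.9042044 ] 14.3667
[0.4843253 0.2466422 0.065    ]
```

View pics/crop6.png

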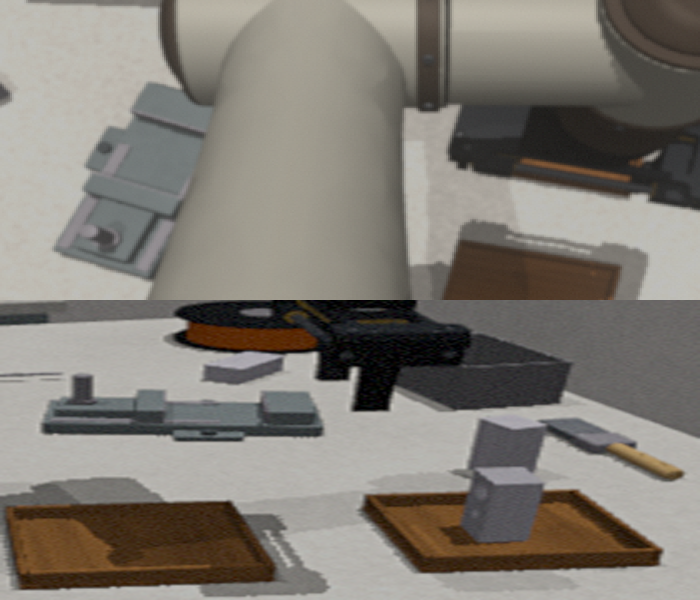

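The block stands upright in the far tray at about (505,505), with its bores visible. The vise is open and the gripper is clear of everything.

```bash
python3 -c "
from h import *
job.finish_job()"
```

```text
the job is handed in; nothing more can be done
```

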